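# Pack two dropper bottles into the corner of a spill tray

## Robot

A 6-joint arm with a two-finger parallel gripper is mounted at the origin on a cart in front of the work surface, level with it; the furniture and walls round the work are solid. World frame = base frame: x ahead of the robot, y to its left, z up, the work surface at z = 0. Lengths are in mm, angles in degrees, forces in N, time in s.
With the tool pointing down it reaches from about 350 to 850 mm from the base axis. Payload 8.1 kg.
Tool frame: the origin (TCP) lies where the fingers leave the gripper's body, on its centre line; the fingertips stand 73 mm ahead of it and the grasp point (between the pads) lies 54 mm ahead of it; z points along the fingers, y is the line along which they close (so a half turn about z gives the same grasp; the last joint's range is limited). The gripper opens to 85 mm and grips with 20 to 120 N. Pads are 22 mm wide; open, the fingers measure 114 mm over their backs; the gripper's body (76 mm by 85 mm) begins 54 mm behind the grasp point. The pads swing forward as they close: fully open they stand 13 mm farther back than shut.
Start: joints at [69.878, 7.471, 85.268, -0, 87.261, -4.893], TCP at [157.587, 578.941, 303.892] pointing down, gripper open.
Joint ranges: [-169.43, 169.43], [-51.17, 129.36], [1.28, 143.12], [-76.62, 256.62], [0, 156.53], [-152.29, 152.29]. Speed limits (degrees/s): [136.94, 136.94, 159.86, 180, 180, 180].

## Interface

Orientations are given as [roll, pitch, yaw] about the fixed x, y, z axes, in that order (R = Rz(yaw) Ry(pitch) Rx(roll)).
In Python, from bench import sense, optics, r gives the robot as it stands.
- The arm moves only by the tool servo_tool, never from a script. Its argument "plan" is a list that holds one entry, the list of rows, each a list of 5 numbers: the shift along the world's x, y, z in m, then the turn about the world's z in degrees, then the finger opening in m, from 0 to 0.0854. A call has 1 to 10 rows; each row shifts and turns the commanded pose from where the row before left it; what a row does not reach is not made up. A row lasts 1/10 s, in which the tool goes at most 50 mm and 8.59 degrees, less where a joint would pass 70% of its speed; a pose out of reach is approached as far as the arm can. A call is refused whole if a number of a shift passes 0.05 or a number of a turn 8.59, either way. A call with a gripper value outside its range is refused whole. The fingers move at their own pace and stop on an object; "force" is the grip in N (left out, the last holds). Time passes only in rows, so rows that do not move let the fingers close. It gives the time, the measured TCP pose, the force, the opening and the grip force at its end, in the units of the state.
- sense(): the state, without advancing time (a new reading comes with each control period).
- optics.snapshot(name): name is "side" or "top"; returns a dict with "frame" (400x640x3 uint8, blue, green, red), "fx", "fy", "cx", "cy" (pixels), "cam_to_world" (4x4, takes a point from camera to world coordinates). Camera axes: x right, y down, z forward; pixel columns grow to the right and rows downward; lengths in mm; the calibration is good to about 2 mm. A picture is of the moment at which its call begins. There is no depth.
- r.hand_in(): hands the job in; it is judged then, once.
The state is a dict: "time": time; "joint_pos": joint angles; "qd": joint speeds; "joint_efforts": joint torques, N m; "tool_pos": TCP position; "tcp_rot": TCP orientation; "ft_force": force on the tool from outside, world axes, zero at the start; "wrist_torque": the same for the moment, N m; "finger_gap": finger opening in mm; "grip_force": force on a finger pad.
Only numpy, scipy, OpenCV 4.12 (cv2) and the standard library are available. Lean on these libraries where they do the work, as an engineer would, in place of code of your own. Each camera call takes 0.05 s, during which the arm holds its last target. There are 200 camera calls.

## Task

One brown dropper bottle stands loose in the shallow white tray: slide it, without lifting it out, right into the tray's far left corner so that it touches both rims there. Only then take the other dropper bottle from the bench and pack it in upright beside the first, to its right, touching the first bottle and the tray's far rim. Leave the small things on the bench where they stand, and topple neither bottle.

Things in the scene. Friction and masses are not known exactly. Their poses are not given: they have to be found in the camera images.
- tray: Shallow white plastic spill tray, fixed to the bench, 180 mm (its x, away from the robot) by 240 mm (its y, to the left) outside, turned at most 18 degrees. Floor 4 mm thick, rims 4 mm thick with their top 16 mm above the bench on all four sides; a 16 mm lift tab sticks out at the middle of the left and right rims. Origin under its centre at bench level, z up.
- corner (a point): The tray's far left inner corner at floor level (4 mm above the bench), where the inner faces of the far rim (+x) and left rim (+y) meet; axes as the tray's. The tray's inside lies toward -x and -y.
- bottle_in_tray: Brown glass dropper bottle with dark cap and red bulb, round, 38 mm in diameter, 108 mm tall, about 85 g, standing in the tray. Straight hard body up to 49 mm, shoulder narrowing to 18 mm wide at 69 mm, above it the bulb, soft: it gives way. Origin at the centre of its underside, z up.
- bottle_on_bench: Second bottle of the same kind, size and shape, standing on the bench to the right of the tray among small bystanders. Gripped round the body with the fingertips 20 mm above its underside, either bottle lets the fingers pass over the tray's rim, and slides on the tray's floor (friction under 1 N) until a rim stops it. Origin at the centre of its underside, z up.
- weighing_bottle: Bystander: low glass weighing bottle with knobbed lid, 41 mm in diameter, 52 mm tall. Origin at the centre of its underside.
- crucible: Bystander: white porcelain crucible with lid, 43 mm in diameter, 46 mm tall. Origin at the centre of its underside.
- stopper: Bystander: dark red-brown rubber stopper, 25 mm in diameter, 26 mm tall. Origin at the centre of its underside.
Things that resemble listed ones, but are neither listed nor needed, are in the scene too. What is shaped like the bottle_in_tray but purple is not meant. What is shaped like the bottle_on_bench but purple is not meant.

How it is judged (in metres and radians):
On the way:
1. The bottle that stood in the tray is home in the far left corner, within 10 mm of touching both rims, while the other bottle is still outside the tray (x of bottle_in_tray in the frame of corner above -0.029 m and y of bottle_in_tray in the frame of corner above -0.029 m and angle between bottle_in_tray's own z axis and vertical below 0.15 rad and (y of bottle_on_bench in the frame of corner below -0.232 m or x of bottle_on_bench in the frame of corner below -0.172 m)), for 0.2 s.
At the end, for the whole second after the job is handed in: Both dropper bottles stand upright and at rest on the tray's floor: the one from the tray in the far left corner with at most 10 mm gap to each of the two rims, the one from the bench to its right with at most 10 mm gap to the far rim and at most 10 mm between the bottles (x of bottle_in_tray in the frame of corner between -0.029 and -0.012 m and y of bottle_in_tray in the frame of corner between -0.029 and -0.012 m and x of bottle_on_bench in the frame of corner between -0.029 and -0.012 m and y of bottle_on_bench in the frame of corner below -0.045 m and horizontal distance between bottle_in_tray and bottle_on_bench below 0.048 m and z of each of bottle_in_tray, bottle_on_bench in the frame of corner below 0.006 m and angle between each of bottle_in_tray, bottle_on_bench's own z axis and vertical below 0.1 rad and linear speed of each of bottle_in_tray, bottle_on_bench below 0.02 m/s); the robot touches nothing.
It fails at once if The bottle in the tray is lifted more than 30 mm off the tray's floor (z of bottle_in_tray in the frame of corner above 0.03 m).
It fails at once if A dropper bottle is toppled (tilted more than 45 degrees) (angle between any of bottle_in_tray, bottle_on_bench's own z axis and vertical above 0.785 rad).
It fails at once if The weighing bottle, crucible or stopper is shifted by more than 30 mm (distance of any of weighing_bottle, crucible, stopper from where it was at the start of the episode above 0.03 m).
It also fails if it takes over 51 s, if anything falls off the work surface, if the arm or the gripper's body presses on something with over 40 N, if the wrist force passes 120 N, or if a joint passes its speed limit or range.

## Working session

There is one attempt and no reset: what is moved stays moved. The work goes in short steps, Python scripts to look and compute and a tool call to move; the robot and the scene stay as the last step left them, time stands still between calls to the robot, and variables do not carry over. Pictures are saved under pics/ and viewed, at most 10 in all, crops included, and the job is handed in when it is done.

Besides the shell and the picture viewer there is one more tool, called after "Emit:" as a command line: name --argument value ..., lists and objects as JSON in quotes. servo_tool: Moves the arm, as the interface text tells. Its arguments: {"type":"object","properties":{"plan":{"type":"array"},"force":{"type":"number"}},"required":["plan"]}

```bash
mkdir -p pics
python3 - <<'E'
from bench import sense, optics, r
import cv2,numpy as np,pickle
for n in ("side","top"):
    s=optics.snapshot(n); cv2.imwrite(f"pics/{n}0.png",s["frame"]); pickle.dump(s,open(f"{n}0.pkl","wb"))
    print(n,s["fx"],s["fy"],s["cx"],s["cy"]);print(np.round(s["cam_to_world"],3))
print(sense())
E
```

```text
side 370.4685821778067 370.4685821778067 317.2187604227453 205.55730205164423
[[-9.89000e-01 -1.13000e-01  1.01000e-01  3.98825e+02]
 [-1.50000e-01  6.44000e-01 -7.50000e-01  6.74032e+02]
 [ 2.00000e-02 -7.57000e-01 -6.53000e-01  7.25769e+02]
 [ 0.00000e+00  0.00000e+00  0.00000e+00  1.00000e+00]]
top 474.02975425605325 474.02975425605325 319.800794926565 198.58784116374594
[[ 8.000000e-03 -9.930000e-01  1.170000e-01  3.820930e+02]
 [-1.000000e+00 -1.100000e-02 -2.700000e-02 -9.147200e+01]
 [ 2.800000e-02 -1.170000e-01 -9.930000e-01  1.248662e+03]
 [ 0.000000e+00  0.000000e+00  0.000000e+00  1.000000e+00]]
{'time': 0.1, 'joint_pos': array([ 6.98778143e+01,  7.50944630e+00,  8.53232483e+01, -3.50037357e-03,
        8.72616568e+01, -4.89183431e+00]), 'qd': array([ 0.02887893, -0.05888929, -0.06363732,  0.0566676 ,  0.06661169,
       -0.08617077]), 'joint_efforts': array([ 5.09225993e-04, -5.70956290e+01, -5.01937938e+01, -2.94465535e-04,
        8.20076675e-03,  5.43186820e-05]), 'tool_pos': array([157.47380902, 578.57695217, 302.96114911]), 'tcp_rot': array([-1.79905694e+02, -4.56244607e-03,  1.64769815e+02]), 'ft_force': array([ 0.82923746, -1.07980373,  0.53748271]), 'wrist_torque': array([-0.00237163, -0.0084105 ,  0.08253679]), 'grip_force': 0.0, 'finger_gap': 85.36420389492766}
```

View pics/top0.png

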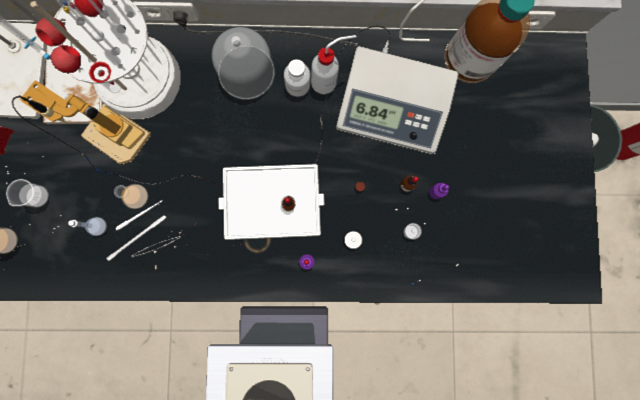

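View pics/side0.png

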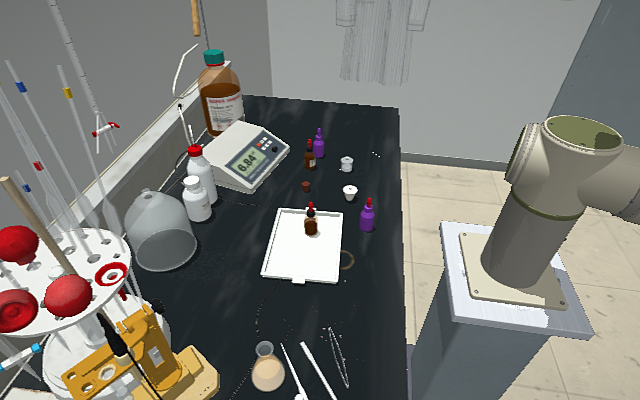

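Top view: the tray spans (222,166)-(321,240). Candidates for bottle_in_tray: brown at (288,203). Candidates for bottle_on_bench: brown at (409,184), purple at (439,190), purple at (307,262). I choose the brown ones. Bystanders: stopper (360,187), crucible (353,240), weighing bottle (412,231).

```bash
cat > h.py <<'E'
import cv2,numpy as np
def ray(s,uv):
    M=s["cam_to_world"]; d=M[:3,:3]@np.array([(uv[0]-s["cx"])/s["fx"],(uv[1]-s["cy"])/s["fy"],1]); return M[:3,3],d
def plane(s,uv,z):
    o,d=ray(s,uv); return o+d*(z-o[2])/d[2]
def tri(s1,p1,s2,p2):
    o1,d1=ray(s1,p1);o2,d2=ray(s2,p2)
    t=np.linalg.lstsq(np.c_[d1,-d2],o2-o1,rcond=None)[0]
    a,b=o1+d1*t[0],o2+d2*t[1]; return (a+b)/2,np.linalg.norm(a-b)
def blobs(m,amin=10):
    n,l,st,c=cv2.connectedComponentsWithStats(m.astype(np.uint8)*255)
    return [(np.round(c[i],1),st[i].tolist()) for i in range(1,n) if st[i,4]>=amin]
def red(f): 
    h=cv2.cvtColor(f,cv2.COLOR_BGR2HSV); return ((h[...,0]<5)|(h[...,0]>174))&(h[...,1]>140)&(h[...,2]>90)
def brown(f): 
    h=cv2.cvtColor(f,cv2.COLOR_BGR2HSV); return (h[...,0]<20)&(h[...,1]>110)&(h[...,2]>35)
E
python3 - <<'E'
from h import *
import pickle
T=pickle.load(open("top0.pkl","rb"));S=pickle.load(open("side0.pkl","rb"))
def win(m,x0,y0,x1,y1):
    o=np.zeros_like(m);o[y0:y1,x0:x1]=m[y0:y1,x0:x1];return o
w=win(T["frame"].min(2)>190,205,150,335,250)
c=max(cv2.findContours(cv2.morphologyEx(w.astype(np.uint8)*255,cv2.MORPH_OPEN,np.ones((15,15))),0,1)[0],key=cv2.contourArea)
q=cv2.boxPoints(cv2.minAreaRect(c));print("rect",cv2.minAreaRect(c))
ap=cv2.approxPolyDP(c,6,True)[:,0];print(ap)
for p in ap: print(plane(T,p,16).round(1))
for nm,f in(("red",red),("brown",brown)):
    for b in blobs(win(f(T["frame"]),230,150,450,280),4):print("T",nm,b, plane(T,b[0],100 if nm=="red" else 45).round(1))
    for b in blobs(win(f(S["frame"]),260,120,400,250),4):print("S",nm,b)
for nm,uv,z in(("crucible",(353,240),40),("weigh",(412,231),50),("stopper",(360,187),26),("p1",(307,262),100),("p2",(439,191),100)):print(nm,plane(T,uv,z).round(0))
a=cv2.resize(T["frame"][160:250,215:325],None,fx=3.6,fy=3.6,interpolation=2);b=cv2.resize(T["frame"][160:250,345:455],None,fx=3.6,fy=3.6,interpolation=2)
cv2.imwrite("pics/c1.png",np.hstack([a,b]))
E
```

```text
rect ((271.0, 203.0), (68.0, 94.0), 90.0)
[[316 169]
 [224 172]
 [225 237]
 [318 234]]
[ 606.2 -114.6   16. ]
[595.1 126.5  16. ]
[425.2 118.6  16. ]
[ 435.1 -121.3   16. ]
T red (array([414.9, 178.7]), [413, 177, 5, 5, 21]) [ 569.9 -357.3  100. ]
T red (array([287. , 199.7]), [285, 198, 5, 5, 21]) [514.2 -43.1 100. ]
T red (array([306.1, 261.6]), [305, 260, 3, 4, 11]) [365.1 -91.2 100. ]
S red (array([309.3, 142.4]), [308, 139, 4, 8, 26])
S red (array([368.8, 201.6]), [367, 197, 5, 10, 36])
S red (array([310.3, 206.1]), [308, 202, 5, 10, 39])
T brown (array([407.4, 183. ]), [400, 175, 17, 15, 108]) [ 567.4 -350.4   45. ]
T brown (array([359.6, 186.2]), [355, 182, 10, 10, 77]) [ 557.6 -226.6   45. ]
T brown (array([288.7, 205.4]), [282, 198, 12, 12, 60]) [506.  -45.3  45. ]
S brown (array([308.5, 159.6]), [304, 152, 11, 18, 124])
S brown (array([305.3, 185.6]), [302, 181, 8, 11, 66])
S brown (array([367.9, 205.3]), [367, 204, 3, 3, 7])
S brown (array([310.4, 226.2]), [305, 217, 12, 18, 172])
crucible [ 420. -210.   40.]
weigh [ 443. -359.   50.]
stopper [ 558. -230.   26.]
p1 [364. -93. 100.]
p2 [ 540. -417.  100.]
```

View pics/c1.png

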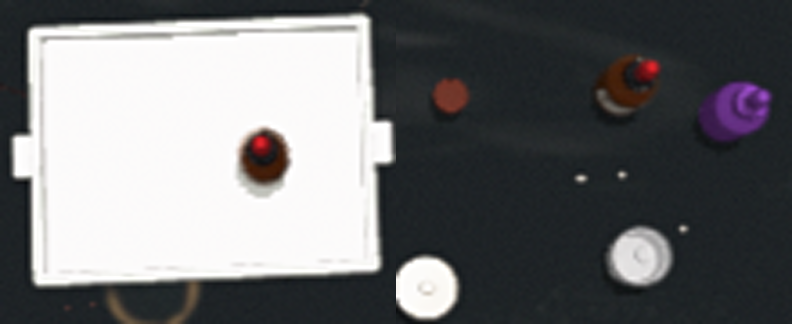

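The crop shows the brown bottle with a red bulb in the tray at (288,203), and the brown one on the bench at (409,184), with a purple bottle beside it. The tray's outer corners are near (222.8,167.5), (317.5,164.2), (320.8,235) and (225,239.4).

Run:
```python
from h import *
import pickle
T=pickle.load(open("top0.pkl","rb"));S=pickle.load(open("side0.pkl","rb"))
P=np.array([plane(T,p,16)[:2] for p in[(222.8,167.5),(317.5,164.2),(320.8,235.),(225,239.4)]])
M=np.array([[90,120],[90,-120],[-90,-120],[-90,120]])
c=P.mean(0);U,_,V=np.linalg.svd(M.T@(P-c));R=(U@V).T
print("tray",c,np.degrees(np.arctan2(R[1,0],R[0,0])));print((P-(M@R.T+c)).round(1))
k=c+R@[86,116];print("corner",k,"A",k+R@[-19,-19],"B",k+R@[-19,-57.5])
for n,t,s in(("in",(287,199.7),(310.3,206.1)),("bench",(414.9,178.7),(309.3,142.4)),("p1",(306.1,261.6),(368.8,201.6))):
    X,e=tri(T,t,S,s);print(n,X.round(1),e.round(1), "tray frame",(R.T@(X[:2]-k)).round(1))
for uv in((310.4,226.2),):print(plane(S,uv,30))
h=cv2.cvtColor(T["frame"],cv2.COLOR_BGR2HSV)
```

```text
tray [5.19479409e+02 3.51871473e-01] 3.0892839938137415
[[ 4.2  5. ]
 [ 3.3 -3.8]
 [-3.5 -4.3]
 [-4.1  3.1]]
corner [599.10295252 120.8180133 ] A [581.15451301 100.82167565] B [583.22935717  62.37762512]
in [513.8 -43.   96.9] 1.6 tray frame [ -94. -159.]
bench [ 569.8 -358.9   93.3] 2.3 tray frame [ -55.1 -477.4]
p1 [364.3 -91.2  93.8] 1.5 tray frame [-245.9 -199.1]
[511.29949877 -37.52756924  30.        ]
```

Emit:
servo_tool --plan '[[[0.0198,-0.0345,-0.003,-4,0.0854],[0.0198,-0.0345,-0.003,-4,0.0854],[0.0198,-0.0345,-0.003,-4,0.0854],[0.0198,-0.0345,-0.003,-4,0.0854],[0.0198,-0.0345,-0.003,-4,0.0854],[0.0198,-0.0345,-0.003,-4,0.0854],[0.0198,-0.0345,-0.003,-4,0.0854],[0.0198,-0.0345,-0.003,-4,0.0854],[0.0198,-0.0345,-0.003,-4,0.0854]]]'

```text
time: 1.0
tool_pos: [336.1, 266.9, 276.5]
tcp_rot: [-180.0, -0.0, 128.6]
ft_force: [1.2, 0.2, -0.3]
finger_gap: 85.4
grip_force: 0.0
```

Emit:
servo_tool --plan '[[[0.0198,-0.0345,-0.003,-4,0.0854],[0.0198,-0.0345,-0.003,-4,0.0854],[0.0198,-0.0345,-0.003,-4,0.0854],[0.0198,-0.0345,-0.003,-4,0.0854],[0.0198,-0.0345,-0.003,-4,0.0854],[0.0198,-0.0345,-0.003,-4,0.0854],[0.0198,-0.0345,-0.003,-4,0.0854],[0.0198,-0.0345,-0.003,-4,0.0854],[0.0198,-0.0345,-0.003,-4,0.0854],[0,0,0,0,0.0854]]]' --force 25

```text
time: 2.0
tool_pos: [514.9, -45.8, 248.8]
tcp_rot: [-179.9, 0.1, 92.4]
ft_force: [-0.5, 1.3, -0.8]
finger_gap: 85.8
grip_force: 0.0
```

Run:
```python
from bench import sense, optics, r
import cv2,numpy as np,pickle
a=[]
s=optics.snapshot("side"); pickle.dump(s,open("side1.pkl","wb"))
t=optics.snapshot("top")
cv2.imwrite("pics/s1.png",np.hstack([cv2.resize(s["frame"][90:330,230:430],None,fx=2,fy=2),cv2.resize(t["frame"][130:290,200:360],(400,480))]))
print(sense())
```

```text
{'time': 2.1, 'joint_pos': array([-1.04631558e+01, -3.73836575e+00,  1.02496171e+02,  1.40800784e-02,
        8.13484996e+01, -1.31478641e+01]), 'qd': array([ 1.98585108, -1.57765584,  0.99676916,  0.23675132,  0.31208627,
        0.01582503]), 'joint_efforts': array([-1.40557475e+00, -4.48722911e+01, -4.96255302e+01, -2.16663689e-01,
       -1.86117226e-01,  1.97286060e-02]), 'tool_pos': array([513.7424511 , -42.73691991, 249.07374994]), 'tcp_rot': array([-1.79899647e+02, -3.77318051e-02,  9.26825443e+01]), 'ft_force': array([ 0.17552785, -0.06467531, -0.40502494]), 'wrist_torque': array([-0.01659727,  0.01477016,  0.03086157]), 'grip_force': 0.0, 'finger_gap': 85.23986159968233}
```

View pics/s1.png

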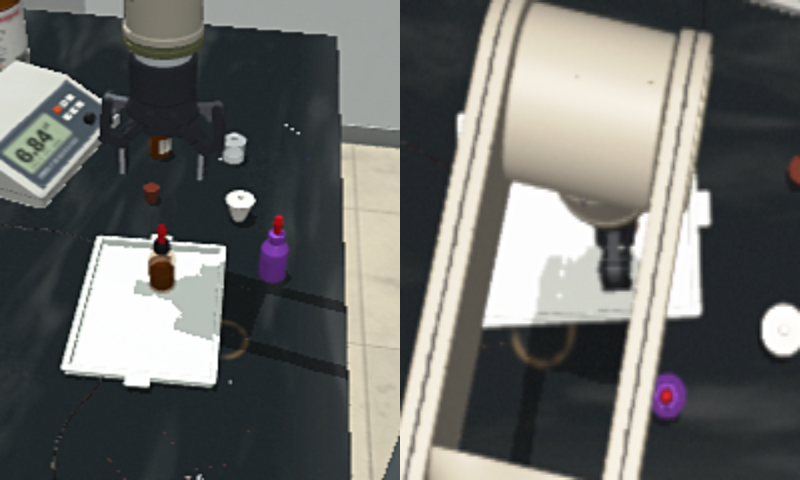

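The side view shows the open fingers centred over the tray bottle: fingers at crop columns 123 and 200, bottle at 161. I descend.

Emit:
servo_tool --plan '[[[0,0,-0.03,0,0.0854],[0,0,-0.03,0,0.0854],[0,0,-0.03,0,0.0854],[0,0,-0.03,0,0.0854],[0,0,-0.02,0,0.0854],[0,0,-0.008,0,0.0854],[0,0,0,0,0.0854],[0,0,0,0,0.0854]]]'

```text
time: 2.9
tool_pos: [514.6, -41.7, 103.1]
tcp_rot: [179.9, 0.0, 92.8]
ft_force: [0.2, 0.4, -0.5]
finger_gap: 85.7
grip_force: 0.0
```

Emit:
servo_tool --plan '[[[0,0,0,0,0.06],[0,0,0,0,0.045],[0,0,0,0,0.03],[0,0,0,0,0.03],[0,0,0,0,0.03],[0,0,0,0,0.03],[0,0,0,0,0.03],[0,0,0,0,0.03]]]' --force 25

```text
time: 3.7
tool_pos: [514.4, -42.2, 102.7]
tcp_rot: [180.0, 0.0, 92.8]
ft_force: [-0.6, 0.1, 6.0]
finger_gap: 36.4
grip_force: 24.8
```

Run:
```python
from bench import sense, optics, r
import cv2
s=optics.snapshot("side")
cv2.imwrite("pics/s2.png",cv2.resize(s["frame"][130:290,230:390],None,fx=3.5,fy=3.5))
```

```text
(no output)
```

View pics/s2.png

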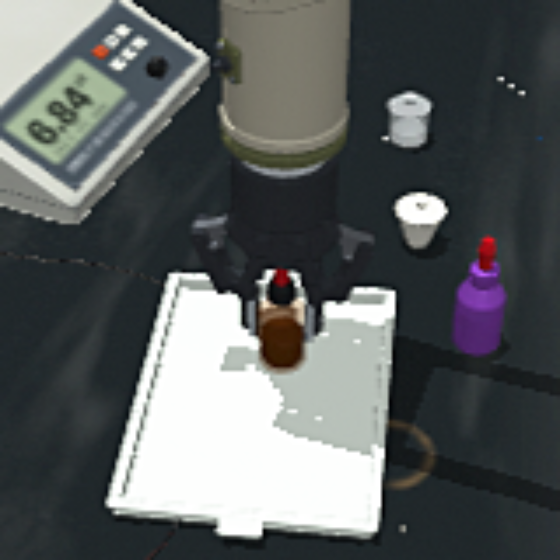

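The bottle is gripped upright in the tray, with the fingers on both sides of the body at crop (282,330). Next I slide it towards the corner.

Emit:
servo_tool --plan '[[[0,0,0.001,0,0.03],[0.003,0.007,0,0,0.03],[0.008,0.018,0,0,0.03],[0.008,0.018,0,0,0.03],[0.008,0.018,0,0,0.03],[0.008,0.018,0,0,0.03],[0.008,0.018,0,0,0.03],[0.008,0.018,0,0,0.03],[0.006,0.014,0,0,0.03],[0,0,0,0,0.03]]]'

```text
time: 4.75
tool_pos: [571.5, 88.8, 102.8]
tcp_rot: [180.0, -0.0, 92.9]
ft_force: [-0.7, 0.1, -1.6]
finger_gap: 36.8
grip_force: 25.3
```

Emit:
servo_tool --plan '[[[0.002,0.003,0,0,0.03],[0.001,0.002,0,0,0.03],[0.001,0.001,0,0,0.03],[0,0,0,0,0.03],[0,0,0,0,0.03]]]'

```text
time: 5.25
tool_pos: [574.9, 92.6, 102.8]
tcp_rot: [-180.0, -0.0, 92.7]
ft_force: [1.3, 0.3, -0.6]
finger_gap: 36.6
grip_force: 25.3
```

Emit:
servo_tool --plan '[[[0,0.002,0,0,0.03],[0,0.002,0,0,0.03],[0,0.001,0,0,0.03],[0,0,0,0,0.03],[0,0,0,0,0.03]]]'

```text
time: 5.75
tool_pos: [574.9, 98.1, 102.8]
tcp_rot: [-180.0, -0.0, 92.8]
ft_force: [-0.5, -0.9, -2.1]
finger_gap: 36.5
grip_force: 25.3
```

Emit:
servo_tool --plan '[[[0.002,0,0,0,0.03],[0.001,0,0,0,0.03],[0.001,0,0,0,0.03],[0,0,0,0,0.03],[0,0,0,0,0.03]]]'

```text
time: 6.25
tool_pos: [579.0, 97.9, 102.9]
tcp_rot: [-180.0, 0.0, 92.8]
ft_force: [-0.3, -1.2, -0.9]
finger_gap: 36.0
grip_force: 25.3
```

Emit:
servo_tool --plan '[[[0,0.001,0,0,0.03],[0,0.001,0,0,0.03],[0,0.001,0,0,0.03],[0,0,0,0,0.03],[0,0,0,0,0.03]]]'

```text
time: 6.75
tool_pos: [579.0, 101.0, 102.9]
tcp_rot: [180.0, 0.0, 92.8]
ft_force: [-0.2, 1.1, -2.0]
finger_gap: 36.2
grip_force: 25.3
```

Emit:
servo_tool --plan '[[[0.001,0,0,0,0.03],[0.001,0,0,0,0.03],[0.001,0,0,0,0.03],[0,0,0,0,0.03],[0,0,0,0,0.03]]]'

```text
time: 7.25
tool_pos: [582.0, 100.9, 102.9]
tcp_rot: [-180.0, 0.0, 92.8]
ft_force: [-0.4, 0.4, -0.2]
finger_gap: 36.6
grip_force: 25.3
```

Emit:
servo_tool --plan '[[[0,0.001,0,0,0.03],[0,0.001,0,0,0.03],[0,0,0,0,0.03],[0,0,0,0,0.03]]]'

```text
time: 7.65
tool_pos: [582.0, 103.0, 102.9]
tcp_rot: [-180.0, -0.0, 92.8]
ft_force: [-0.5, 0.1, -1.0]
finger_gap: 36.2
grip_force: 25.3
```

Emit:
servo_tool --plan '[[[0.001,0,0,0,0.03],[0.001,0,0,0,0.03],[0,0,0,0,0.03],[0,0,0,0,0.03]]]'

```text
time: 8.05
tool_pos: [583.5, 102.9, 102.7]
tcp_rot: [-179.9, -0.0, 92.8]
ft_force: [-4.9, -0.8, 2.5]
finger_gap: 36.1
grip_force: 25.8
```

Run:
```python
from bench import sense, optics, r
import cv2
s=optics.snapshot("side")
cv2.imwrite("pics/s3.png",cv2.resize(s["frame"][180:300,240:360],None,fx=4.5,fy=4.5,interpolation=2))
```

```text
(no output)
```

View pics/s3.png

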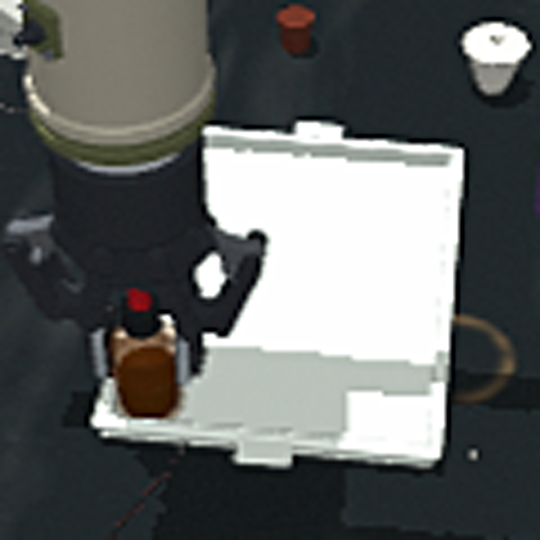

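Bottle at crop (148,385), in the corner with the far rim felt (5 N). The left rim still looks a few mm off, so I nudge +y.

Emit:
servo_tool --plan '[[[0,0.001,0,0,0.03],[0,0.001,0,0,0.03],[0,0.001,0,0,0.03],[0,0,0,0,0.03],[0,0,0,0,0.03]]]'

```text
time: 8.6
tool_pos: [583.6, 104.6, 103.1]
tcp_rot: [-179.9, 0.1, 92.8]
ft_force: [-7.1, -6.9, 7.1]
finger_gap: 35.9
grip_force: 26.3
```

Emit:
servo_tool --plan '[[[-0.001,-0.002,0,0,0.03],[0,0,0,0,0.04],[0,0,0,0,0.05],[0,0,0,0,0.065],[0,0,0,0,0.08],[0,0,0,0,0.08],[0,0,0,0,0.08],[0,0,0,0,0.08]]]'

```text
time: 9.4
tool_pos: [583.0, 104.0, 102.9]
tcp_rot: [-180.0, -0.0, 92.8]
ft_force: [-0.5, -1.0, -0.3]
finger_gap: 79.9
grip_force: 0.0
```

Emit:
servo_tool --plan '[[[0,0,0.015,0,0.08],[0,0,0.03,0,0.08],[0,0,0.04,0,0.08],[0,0,0.04,0,0.08],[0,-0.02,0.02,0,0.08],[0,-0.04,0,0,0.08],[0,-0.04,0,0,0.08],[0,-0.04,0,0,0.08],[0,-0.04,0,0,0.08],[0,-0.04,0,0,0.08]]]'

```text
time: 10.4
tool_pos: [582.9, -117.7, 249.5]
tcp_rot: [179.9, 0.0, 92.8]
ft_force: [0.9, 0.1, -0.0]
finger_gap: 80.0
grip_force: 0.0
```

Emit:
servo_tool --plan '[[[0,-0.04,0,0,0.0854],[0,-0.04,0,0,0.0854],[0,-0.04,0,0,0.0854],[0,-0.04,0,0,0.0854],[-0.005,-0.04,0,0,0.0854],[-0.005,-0.03,0,0,0.0854],[-0.002,-0.01,0,0,0.0854],[0,0,0,0,0.0854],[0,0,0,0,0.0854]]]'

```text
time: 11.3
tool_pos: [571.3, -355.2, 248.4]
tcp_rot: [180.0, -0.0, 92.8]
ft_force: [0.3, 0.2, -0.4]
finger_gap: 85.7
grip_force: 0.0
```

Run:
```python
from bench import sense, optics, r
from h import *
s=optics.snapshot("side");t=optics.snapshot("top")
print(sense()["tool_pos"])
a=cv2.resize(s["frame"][180:300,240:360],(400,400),interpolation=2);b=cv2.resize(s["frame"][90:210,250:370],(400,400),interpolation=2)
cv2.imwrite("pics/s4.png",np.hstack([a,b]))
tb=blobs(red(t["frame"][150:260,205:460]),4); sb=blobs(red(s["frame"][110:280,240:390]),4)
print(tb,sb)
```

```text
[ 571.52947731 -354.53779721  248.24948004]
[(array([23.2, 20.6]), [21, 19, 5, 4, 18]), (array([210.1,  29. ]), [208, 27, 5, 5, 16])] [(array([69.4, 32.6]), [68, 29, 4, 8, 26]), (array([128.8,  91.6]), [127, 87, 5, 10, 36]), (array([ 30.2, 133. ]), [27, 128, 7, 11, 47])]
```

View pics/s4.png

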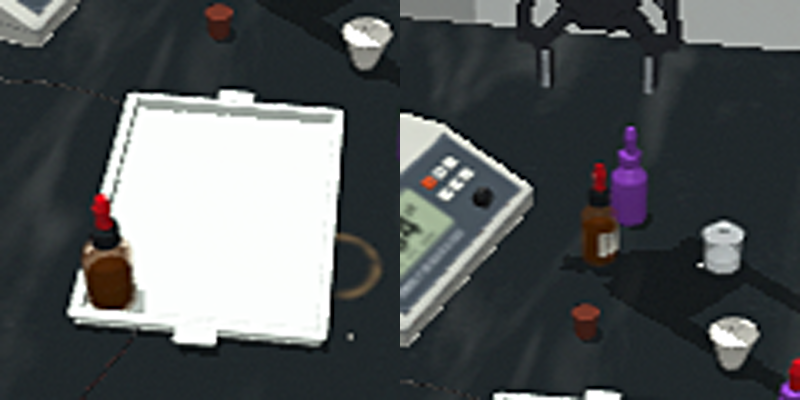

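A stands upright in the corner at crop (108,270). The bench bottle is at (600,235) in the right half, with the fingers above it. Descend and grip.

Emit:
servo_tool --plan '[[[-0.0015,-0.004,-0.02,0,0.0854],[0,0,-0.03,0,0.0854],[0,0,-0.03,0,0.0854],[0,0,-0.03,0,0.0854],[0,0,-0.025,0,0.0854],[0,0,-0.014,0,0.0854],[0,0,0,0,0.0854],[0,0,0,0,0.0854]]]'

```text
time: 12.2
tool_pos: [570.2, -359.8, 100.0]
tcp_rot: [180.0, 0.0, 92.8]
ft_force: [-0.0, -0.6, 0.8]
finger_gap: 85.3
grip_force: 0.0
```

Emit:
servo_tool --plan '[[[0,0,0,0,0.06],[0,0,0,0,0.045],[0,0,0,0,0.03],[0,0,0,0,0.03],[0,0,0,0,0.03],[0,0,0,0,0.03],[0,0,0,0,0.03],[0,0,0,0,0.03]]]' --force 25

```text
time: 13.0
tool_pos: [569.9, -360.5, 100.1]
tcp_rot: [179.9, 0.1, 92.8]
ft_force: [-0.6, 0.4, 5.3]
finger_gap: 36.7
grip_force: 25.5
```

Emit:
servo_tool --plan '[[[0,0,0.01,0,0.03],[0,0,0.02,0,0.03],[0,0,0.03,0,0.03],[0,0,0.03,0,0.03],[0,0,0.01,0,0.03],[0,0,0,0,0.03]]]'

```text
time: 13.6
tool_pos: [570.5, -360.8, 201.4]
tcp_rot: [179.8, 0.2, 92.8]
ft_force: [0.4, -0.1, -0.7]
finger_gap: 36.4
grip_force: 25.3
```

Run:
```python
from bench import sense, optics, r
from h import *
import pickle
s=optics.snapshot("side")
cv2.imwrite("pics/s5.png",cv2.resize(s["frame"][80:280,240:400],None,fx=3,fy=3,interpolation=2))
T=pickle.load(open("top0.pkl","rb"));S=pickle.load(open("side0.pkl","rb"))
print(tri(T,(228.2,170.6),S,(270.2,243.0)))
```

```text
(array([583.94713684, 101.96342675,  97.00103455]), np.float64(1.6014567154848387))
```

View pics/s5.png

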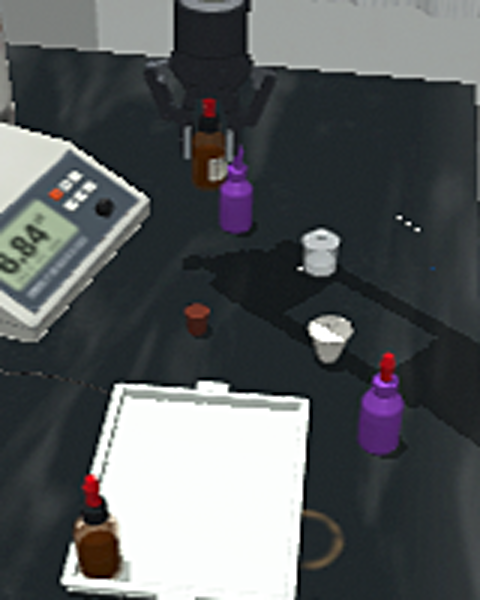

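B hangs upright in the grip at crop (208,155), A stays in the corner at (98,545) and the bystanders are undisturbed. Carry it to the tray.

Emit:
servo_tool --plan '[[[0,0.015,0,0,0.03],[0,0.03,0,0,0.03],[0,0.035,0,0,0.03],[0,0.035,0,0,0.03],[0,0.035,0,0,0.03],[0,0.035,0,0,0.03],[0,0.035,0,0,0.03],[0,0.035,0,0,0.03],[0,0.035,0,0,0.03],[0,0.035,0,0,0.03]]]'

```text
time: 14.65
tool_pos: [567.6, -32.5, 196.4]
tcp_rot: [-179.8, -0.1, 92.8]
ft_force: [-0.1, -0.8, -0.9]
finger_gap: 36.5
grip_force: 25.2
```

Emit:
servo_tool --plan '[[[0,0.035,0,0,0.03],[0,0.02,0,0,0.03],[0,0.01,0,0,0.03],[0,0,-0.02,0,0.03],[0,0,-0.03,0,0.03],[0,0,-0.03,0,0.03],[0,0,-0.01,0,0.03],[0,0,-0.004,0,0.03],[0,0,-0.002,0,0.03],[0,0,0,0,0.03]]]'

```text
time: 15.65
tool_pos: [569.2, 29.8, 103.7]
tcp_rot: [-179.9, -0.0, 92.8]
ft_force: [-2.6, 1.3, 3.6]
finger_gap: 36.7
grip_force: 25.9
```

Emit:
servo_tool --plan '[[[0.001,0.003,0.001,0,0.03],[0.003,0.006,0,0,0.03],[0.003,0.006,0,0,0.03],[0.003,0.006,0,0,0.03],[0.002,0.004,0,0,0.03],[0.001,0.002,0,0,0.03],[0,0,0,0,0.03],[0,0,0,0,0.03]]]'

```text
time: 16.45
tool_pos: [582.4, 56.9, 103.8]
tcp_rot: [-180.0, 0.0, 92.8]
ft_force: [0.0, -0.3, -1.1]
finger_gap: 36.4
grip_force: 25.5
```

Emit:
servo_tool --plan '[[[0.001,0,0,0,0.03],[0.001,0,0,0,0.03],[0.001,0,0,0,0.03],[0,0,0,0,0.03],[0,0,0,0,0.03]]]'

```text
time: 16.95
tool_pos: [585.2, 56.8, 103.8]
tcp_rot: [-180.0, 0.0, 92.8]
ft_force: [-2.6, -0.3, 0.5]
finger_gap: 36.1
grip_force: 25.7
```

Far rim felt. Now towards A.

Emit:
servo_tool --plan '[[[0,0.002,0,0,0.03],[0,0.002,0,0,0.03],[0,0.001,0,0,0.03],[0,0.001,0,0,0.03],[0,0,0,0,0.03],[0,0,0,0,0.03]]]'

```text
time: 17.55
tool_pos: [585.0, 62.2, 103.8]
tcp_rot: [-179.9, 0.1, 92.8]
ft_force: [-5.2, -5.2, 3.2]
finger_gap: 36.3
grip_force: 26.0
```

Emit:
servo_tool --plan '[[[0,0.001,0,0,0.03],[0,0.001,0,0,0.03],[0,0,0,0,0.03],[0,0,0,0,0.03]]]'

```text
time: 17.95
tool_pos: [585.1, 63.1, 103.9]
tcp_rot: [-179.9, 0.2, 92.7]
ft_force: [-5.3, -11.0, 4.3]
finger_gap: 36.1
grip_force: 26.1
```

Run:
```python
from bench import sense, optics, r
from h import *
s=optics.snapshot("side")
cv2.imwrite("pics/s6.png",cv2.resize(s["frame"][190:290,240:340],None,fx=5.5,fy=5.5,interpolation=2))
```

```text
(no output)
```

View pics/s6.png

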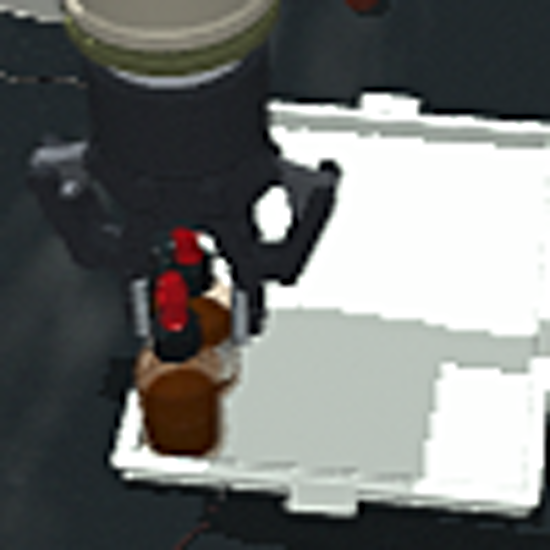

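Both bottles stand upright, A at crop (180,410) with B right behind it at (205,320), and contact is felt at 11 N. Ease off, release and rise.

Emit:
servo_tool --plan '[[[-0.001,-0.002,0,0,0.03],[0,0,0,0,0.03],[0,0,0,0,0.04],[0,0,0,0,0.05],[0,0,0,0,0.065],[0,0,0,0,0.08],[0,0,0,0,0.08],[0,0,0,0,0.08],[0,0,0,0,0.08]]]'

```text
time: 18.9
tool_pos: [584.5, 63.0, 103.9]
tcp_rot: [-180.0, -0.0, 92.8]
ft_force: [1.0, -0.6, 0.5]
finger_gap: 79.8
grip_force: 0.0
```

Emit:
servo_tool --plan '[[[0,0,0.01,0,0.08],[0,0,0.025,0,0.08],[0,0,0.035,0,0.08],[0,0,0.04,0,0.08],[0,-0.02,0.03,0,0.08],[0,-0.04,0.01,0,0.08],[0,-0.04,0,0,0.08],[0,-0.04,0,0,0.08],[0,-0.04,0,0,0.08],[0,-0.04,0,0,0.08]]]'

```text
time: 19.9
tool_pos: [584.4, -158.7, 255.0]
tcp_rot: [179.9, 0.0, 92.8]
ft_force: [1.2, -0.2, 0.5]
finger_gap: 79.7
grip_force: 0.0
```

Run:
```python
from bench import sense, optics, r
from h import *
s=optics.snapshot("side");t=optics.snapshot("top")
cv2.imwrite("pics/s7.png",np.hstack([cv2.resize(s["frame"][190:290,240:340],(400,400),interpolation=2),cv2.resize(t["frame"][150:250,210:310],(400,400),interpolation=2)]))
sb=blobs(red(s["frame"]),4);tb=blobs(red(t["frame"]),4)
sb=[b[0] for b in sb if 250<b[0][0]<320 and 200<b[0][1]<260];tb=[b[0] for b in tb if 215<b[0][0]<290 and 150<b[0][1]<230]
print(sb,tb)
for p in tb:
  for q in sb:print(p,q,tri(t,p,s,q))
```

```text
[array([273.6, 231.8]), array([270.2, 243.3])] [array([227.7, 170.9]), array([243.2, 170.5])]
[227.7 170.9] [273.6 231.8] (array([576.16906586,  97.33241213, 130.59273112]), np.float64(3.8354331826069172))
[227.7 170.9] [270.2 243.3] (array([583.38541684, 103.14802911,  97.2678166 ]), np.float64(1.1143835100785604))
[243.2 170.5] [273.6 231.8] (array([584.68351865,  65.32300964,  97.44591994]), np.float64(1.410134655616145))
[243.2 170.5] [270.2 243.3] (array([592.57777613,  70.45948577,  61.1855491 ]), np.float64(1.5430493182257845))
```

View pics/s7.png

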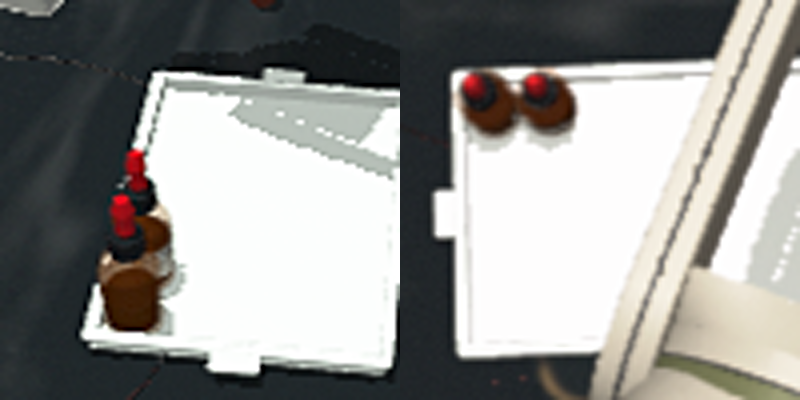

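Both bottles are upright in the far left corner: in the top crop A is at (488,103) and B at (546,103). The measured spacing is 38 mm, so they touch. Handing in.

```bash
python3 -c "
from bench import r
print(r.hand_in())"
```

```text
the job is handed in; nothing more can be done
None
```

I slid the tray bottle into the far left corner until I felt both rims, then packed the bench bottle upright to its right against the far rim, measured 38 mm centre to centre, so touching; the job was handed in at about 20 s, and no verdict came back.

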